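Nest the screening cans and hold them against the sprung stop

ROBOT

A 6-joint arm with a two-finger parallel gripper is mounted at the origin on the work surface. World frame = base frame: x ahead of the robot, y to its left, z up, the work surface at z = 0. Lengths are in m, angles in rad, forces in N, time in s.
With the tool pointing down it reaches from about 0.325 to 0.9 m from the base axis. Payload 3.5 kg.
Tool frame: the origin (TCP) lies at the very end of the fingers, on their centre line; the grasp point (between the pads) lies 19 mm behind it (r.grip_depth is the distance from the TCP to the grasp point, in m); z points along the fingers, y is the line along which they close (so a half turn about z gives the same grasp; the last joint's range is limited). The gripper opens to 85 mm and grips with 20 to 120 N. Pads are 22 mm wide; open, the fingers measure 114 mm over their backs; the gripper's body (76 mm by 85 mm) begins 54 mm behind the grasp point. The pads swing forward as they close: fully open they stand 13 mm farther back than shut.
Start: joints at [-1.358, 0.276, -0.026, 1.268, 0, 1.467], TCP at [0.194, -0.594, 0.231] pointing down, gripper open.
Joint ranges: [-3.12, 3.12], [-0.85, 1.88], [-1.08, 1.24], [-1.95, 2.15], [-1.57, 1.53], [-3.14, 3.14]. Speed limits (rad/s): [2.57, 2.57, 3.14, 3.14, 3.14, 3.14].

INTERFACE

Orientations are given as a rotation vector (axis times angle).
In Python, from rig import r gives the robot as it stands. The module is installed in compiled form; this text tells all that it offers.
- The arm moves only by the tool drive_tool, never from a script. Its argument "rows" is a list of rows, each a list of 3 entries, a list of its own where there are three numbers: the shift along the tool's x, y, z normalised to -1 to 1, where 1 is 0.12 m, then the turn, a rotation vector about the tool's x, y, z normalised to -1 to 1, where 1 is 45 degrees, then the opening, from 0 (shut) to 1 (fully open). A call has 1 to 8 rows; each row is the pose to reach, as a shift and turn from the pose commanded when the call began, along the tool's axes at that moment; what a row does not reach only later rows make up. A row lasts 1/10 s, in which the tool goes at most 50 mm and 8.59 degrees, less where a joint would pass 70% of its speed; a pose out of reach is approached as far as the arm can. A call with a number of a shift or a turn outside -1 to 1 is refused whole. A call with a gripper value outside its range is refused whole. The fingers move at their own pace and stop on an object; the grip force is fixed at half the most. Time passes only in rows, so rows that repeat a pose let the fingers close. It gives the time, the measured TCP pose, the force, the opening and the grip force at its end, in the units of the state.
- r.observe(): the state, without advancing time (a new reading comes with each control period).
- r.capture(name): name is "scene" or "side" or "wrist"; returns (picture, depth): 400x640x3 uint8, red, green, blue; 400x640 float32, m along the optical axis (not along the pixel's ray), 0 where there is no reading.
- r.get_calibration(name): a dict with "mtx" (3x3 intrinsics, pixels), "rvec" (rotation vector, rad) and "tvec" (3), from world to camera coordinates, as OpenCV has them. Camera axes: x right, y down, z forward; pixel columns grow to the right and rows downward; lengths in m; the calibration is good to about 2 mm. The wrist camera is an equidistant fisheye: a pixel r from the principal point sees the ray r / f radians off the axis. A picture is of the moment at which its call begins: read the wrist's pose just before it. get_calibration takes no time and is no camera call; for the wrist camera it gives the pose at the moment of the call.
- r.finish_job(): hands the job in; it is judged then, once.
Trained networks look in the newest picture that a camera, given by its name, has taken for a name from the list of things; names that differ only in an ending like _2 or _b are one class to them, and where a whole thing is asked for, a point or a joint stands for the part that bears it (a point fixed in the world has none). Each returns a list of dicts, best first, with "p" (0 to 1); they miss things now and then, are a little off and sometimes report something else, mostly with a low value. They report only what shows in the picture. A call takes as long as a camera call. They do not tell look-alikes from the thing itself.
- r.look_for(camera, target): "bbox" ([centre column, centre row, width, height] in pixels, round what is visible of it).
- r.place_of(camera, target): "xy" ([column, row] in pixels: a listed point, or the origin of a listed thing).
The state is a dict: "time": time; "qpos": joint angles; "dq": joint speeds; "joint_torque": joint torques, N m; "tool_pos": TCP position; "tcp_rot": TCP orientation; "contact_force": force on the tool from outside, world axes, zero at the start; "ft_torque": the same for the moment, N m; "gripper_width": finger opening in m; "finger_force": force on a finger pad.
Only numpy, scipy, OpenCV 4.12 (cv2) and the standard library are available. Lean on these libraries where they do the work, as an engineer would, in place of code of your own. Each camera call takes 0.05 s, during which the arm holds its last target. There are 200 camera calls.

TASK

Nest the three steel screening cans upright in one another (the small one in the medium one, the medium one in the large one), then stand the nest on the desk in front of the middle of the sprung stop's plate and press the large can against it with a steady push of about 10 newtons, so that I can screw on the earth tag. Finish while still holding the nest pressed there with the gripper on the large can: do not let go or back off. Do not drive the stop to the end of its travel, and leave the other things on the desk where they are.

Things in the scene. Friction and masses are not known exactly. Their poses are not given: they have to be found in the camera images.
- can_large: Large screening can: plain steel, round, straight-sided, open at the top, the widest and lowest of the three. 66 mm outside diameter, 30 mm high, wall 3 mm (60 mm bore), floor 3 mm thick. About 0.16 kg. Origin at the centre of its underside, z up along its axis.
- can_medium: Medium screening can: same make, 50 mm outside diameter, 44 mm high, wall 3 mm (44 mm bore), floor 3 mm. About 0.11 kg. Origin at the centre of its underside, z up. Seated in the large can its rim stands 17 mm above the large can's rim.
- can_small: Small screening can: same make, the narrowest and tallest, 34 mm outside diameter, 56 mm high, wall 3 mm, floor 3 mm. About 0.07 kg. Origin at the centre of its underside, z up. Seated in the medium can its rim stands 15 mm above the medium can's rim; the whole nest is 62 mm high.
- stop: Sprung stop, fixed at the left: a dark steel block (90 mm wide, 52 mm high) with an aluminium plate before it on two sprung guide rods. Origin on the desk below the centre of the plate's front face when nothing presses it; x is the direction to push in (plate towards block, level), y along the plate, z up. The block's front is 70 mm beyond the origin along x.
- stop_face (a point): Centre of the front face of the stop's plate, 20 mm above the desk; moves with the plate. The plate is 50 mm wide, 8 mm thick, and spans 2 to 38 mm above the desk. Axes as for the stop: x is the push direction.
- stop_pad (a joint): How far the plate is pushed back, in m: 0 free, 0.036 at the end of its travel. Its springs resist with 0.5 N per mm from zero, so that 10 N pushes it back 20 mm.
- tube: Glass valve (bulb on a black base) standing upright, 38 mm across, 98 mm high. Bystander. Origin at the centre of its underside.
- strip: Black terminal strip with five brass posts, 22 x 90 mm, 16 mm high, long along its y. Bystander. Origin at the centre of its underside.
- bracket: Steel angle bracket lying on its foot, 50 x 40 mm, 45 mm high. Bystander. Origin at the centre of its underside.
- dial: Chrome dial knob, 32 mm across, 20 mm high, upright on the desk. Bystander. Origin at the centre of its underside.
- screwdriver: Screwdriver lying on the desk, 180 mm long, along its x. Bystander. Origin at the underside of its middle.
Not all that is in view belongs to the job. What is shaped like the can_medium but purple or yellow is not meant. What is shaped like the can_large but green or orange is not meant.

How it is judged:
On the way:
1. the small can sits in the medium can and the medium can in the large can, upright and fully down (horizontal distance between can_medium and can_large below 0.008 m and z of can_medium in the frame of can_large between 0.0005 and 0.006 m and angle between each of can_medium, can_small's own z axis and vertical below 0.12 rad and horizontal distance between can_small and can_medium below 0.008 m and z of can_small in the frame of can_medium between 0.0005 and 0.006 m), for 0.2 s.
At the end, for the whole second after the job is handed in: Cans nested and fully down; the large can upright on the desk, its axis within 12 mm of the middle of the stop's plate, pressing on the stop with 7 to 13 N, still, and with the fingers still pressing on it (over 2 N), all through the last second (all of step 1 and height (world z) of can_large below 0.006 m and angle between can_large's own z axis and vertical below 0.08 rad and contact force between can_large and stop between 7 and 13 N and y of can_large in the frame of stop between -0.012 and 0.012 m and contact force between the fingers and can_large above 2 N and linear speed of can_large below 0.01 m/s); the arm keeps its last pose, push and grip.
It fails at once if the stop is driven to the end of its travel (over 34 mm) (value of joint stop_pad above 0.034 m).
It fails at once if the glass valve is tipped over (angle between tube's own z axis and vertical above 0.4 rad).
It fails at once if a bystander (glass valve, terminal strip, steel bracket, dial knob, screwdriver) is moved more than 20 mm (distance of any of tube, strip, bracket, dial, screwdriver from where it was at the start of the episode above 0.02 m).
It also fails if it takes over 72 s, if anything falls off the work surface, if the arm or the gripper's body presses on something with over 40 N, if the wrist force passes 120 N, or if a joint passes its speed limit or range.

## Working session

There is one attempt and no reset: what is moved stays moved. The work goes in short steps, Python scripts to look and compute and a tool call to move; the robot and the scene stay as the last step left them, time stands still between calls to the robot, and variables do not carry over. Pictures are saved under pics/ and viewed, at most 10 in all, crops included, and the job is handed in when it is done.

Besides the shell and the picture viewer there is one more tool, called after "Request:" as name([rows], argument=value, ...), one row to a line, values as JSON. drive_tool: Moves the arm, as the interface text tells. Its arguments: {"type":"object","properties":{"rows":{"type":"array","items":{"type":"array"}}},"required":["rows"]}

```bash
mkdir -p pics
cat > h.py <<'E'
import numpy as np, cv2
from scipy.spatial.transform import Rotation as R
from rig import r
def cal(n):
    c=r.get_calibration(n); return np.array(c["mtx"]),R.from_rotvec(np.ravel(c["rvec"])).as_matrix(),np.ravel(c["tvec"])
def ray(n,uv,c=None):
    K,Rm,t=c or cal(n); x=(uv[0]-K[0,2])/K[0,0]; y=(uv[1]-K[1,2])/K[1,1]
    if n=="wrist":
        th=np.hypot(x,y); s=np.sin(th)/max(th,1e-9); d=np.array([x*s,y*s,np.cos(th)])
    else: d=np.array([x,y,1.])
    return -Rm.T@t, Rm.T@d
def at_z(n,uv,z,c=None):
    o,d=ray(n,uv,c); return o+d*(z-o[2])/d[2]
def cloud(n,D,c=None):
    K,Rm,t=c or cal(n); v,u=np.mgrid[:D.shape[0],:D.shape[1]]
    x=(u-K[0,2])/K[0,0]; y=(v-K[1,2])/K[1,1]
    if n=="wrist":
        th=np.hypot(x,y); s=np.tan(np.minimum(th,1.5))/np.maximum(th,1e-9); x=x*s;y=y*s
    P=np.stack([x*D,y*D,D],-1); return (P-t)@Rm
def save(n,im): cv2.imwrite("pics/"+n+".png",im[...,::-1])
E
python3 - <<'E'
from h import *
s=r.observe(); print(s)
ims=[]
for n in ("scene","side"):
    im,D=r.capture(n); save(n,im); np.savez(n,im=im,D=D)
    for t in "can_large can_medium can_small stop stop_face tube strip bracket dial screwdriver".split():
        for d in r.place_of(n,t)[:4]:
            if d["p"]>.2: print(n,t,round(d["p"],2),np.round(d["xy"]),at_z(n,d["xy"],.02 if t=="stop_face" else 0).round(3))
E
```

```text
{'time': 0.0, 'qpos': array([-1.35839364e+00,  2.77141006e-01, -2.79172254e-02,  1.26803170e+00,
        2.91349884e-06,  1.46740252e+00]), 'dq': array([ 0.00191148,  0.00161643,  0.00102803, -0.00148737,  0.00264871,
       -0.00053071]), 'joint_torque': array([ 1.05617142e-03, -4.45506155e+01,  2.95203549e+01,  1.64309854e-02,
        1.47549654e-04, -9.72431906e-06]), 'tool_pos': array([ 0.19393233, -0.59330091,  0.23013764]), 'tcp_rot': array([-3.10024921e+00, -4.93633136e-01,  1.91561482e-04]), 'contact_force': array([-0.49676447,  0.22917098,  0.42182814]), 'ft_torque': array([-0.01360789, -0.08094691,  0.00841381]), 'finger_force': 0.0, 'gripper_width': 0.08543947703851204}
scene can_large 0.95 [192. 340.] [ 0.459 -0.422  0.   ]
scene can_large 0.73 [187. 272.] [ 0.363 -0.324  0.   ]
scene can_large 0.67 [320. 193.] [ 0.492 -0.02   0.   ]
scene can_large 0.66 [246. 291.] [ 0.486 -0.302  0.   ]
scene can_medium 0.95 [398. 250.] [ 0.706 -0.079  0.   ]
scene can_medium 0.7 [346. 252.] [ 0.615 -0.135  0.   ]
scene can_medium 0.59 [313. 222.] [ 0.519 -0.101  0.   ]
scene can_small 
[... 546 characters left out ...]
 [ 0.702 -0.084  0.   ]
side can_medium 0.84 [332. 215.] [ 0.521 -0.108  0.   ]
side can_medium 0.71 [294. 201.] [ 0.616 -0.137  0.   ]
side can_small 0.86 [341. 250.] [ 0.481 -0.01   0.   ]
side can_small 0.67 [397. 206.] [ 0.38  -0.171  0.   ]
side can_small 0.53 [298. 346.] [0.512 0.205 0.   ]
side stop 0.9 [299. 349.] [0.508 0.21  0.   ]
side stop_face 0.65 [385. 359.] [0.374 0.206 0.02 ]
side stop_face 0.58 [300. 347.] [0.504 0.216 0.02 ]
side tube 0.6 [239. 239.] [0.695 0.008 0.   ]
side strip 0.5 [305. 160.] [ 0.635 -0.305  0.   ]
side bracket 0.61 [399. 205.] [ 0.375 -0.176  0.   ]
side dial 0.57 [334. 190.] [ 0.534 -0.196  0.   ]
side screwdriver 0.83 [383. 362.] [0.375 0.201 0.   ]
```

View pics/scene.png

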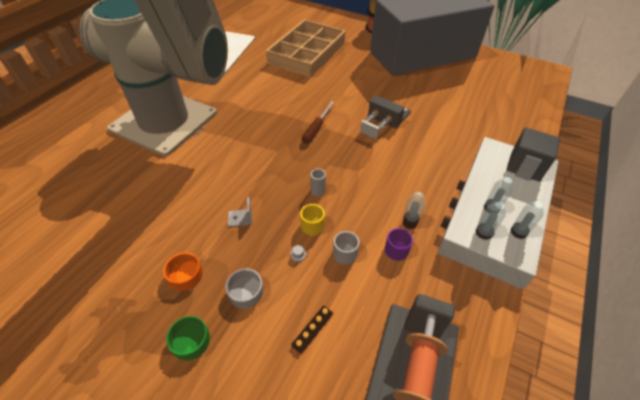

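View pics/side.png

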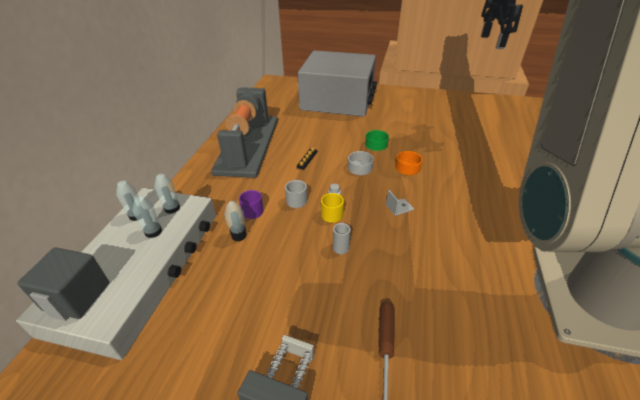

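Scene picture candidates:
- **Large:** grey (245,289); orange (183,271) and green (188,338) are look-alikes.
- **Medium:** grey (346,248); yellow (313,220) and purple (399,244) are look-alikes.
- **Small:** grey (318,182), the only one. The "large" reported at (320,193) is this can.
- **Stop:** plate at (376,127), with the block behind it (away from the cans).

I choose the three grey ones. Next I'll measure them from depth and check with a crop.

Run:
```python
from h import *
from scipy.optimize import least_squares
P={};
for n in("scene","side"):
    z=np.load(n+".npz"); c=cloud(n,z["D"]); P[n]=c[z["D"]>0]
C=dict(large=(.485,-.307,.033,.030),medium=(.615,-.136,.025,.044),small=(.482,-.016,.017,.056))
for k,(x,y,rad,h) in C.items():
    for n in P:
        q=P[n]; q=q[(np.hypot(q[:,0]-x,q[:,1]-y)<.05)&(q[:,2]>h-.005)&(q[:,2]<h+.006)]
        f=least_squares(lambda p:np.maximum(np.hypot(*(q[:,:2]-p).T)-rad,0)+np.maximum(rad-.003-np.hypot(*(q[:,:2]-p).T),0),[x,y],loss="soft_l1",f_scale=.002)
        print(k,n,len(q),f.x.round(4),"zmax",q[:,2].max().round(3))
for n in P:
    q=P[n]; q=q[(abs(q[:,0]-.51)<.09)&(abs(q[:,1]-.25)<.1)&(q[:,2]>.01)]
    for lo,hi in((.025,.042),(.046,.06)):
        a=q[(q[:,2]>lo)&(q[:,2]<hi)][:,:2].astype(np.float32); b=cv2.minAreaRect(a)
        print(n,lo,len(a),np.round(cv2.boxPoints(b),3).tolist())
im=np.load("scene.npz")["im"]; a=cv2.resize(im[90:320,160:430],None,fx=2.9,fy=2.6,interpolation=cv2.INTER_CUBIC)
save("crop",a[:600,:800])
```

```text
large scene 260 [ 0.4868 -0.3039] zmax 0.034
large side 109 [ 0.4869 -0.3039] zmax 0.031
medium scene 170 [ 0.6126 -0.1391] zmax 0.047
medium side 103 [ 0.6128 -0.1389] zmax 0.045
small scene 95 [ 0.4833 -0.0176] zmax 0.06
small side 95 [ 0.4835 -0.0172] zmax 0.057
scene 0.025 409 [[0.47099998593330383, 0.2930000126361847], [0.48500001430511475, 0.20399999618530273], [0.5789999961853027, 0.21799999475479126], [0.5640000104904175, 0.30799999833106995]]
scene 0.046 337 [[0.47099998593330383, 0.2840000092983246], [0.5619999766349792, 0.2750000059604645], [0.5659999847412109, 0.3149999976158142], [0.47600001096725464, 0.3240000009536743]]
side 0.025 736 [[0.47099998593330383, 0.3009999990463257], [0.48500001430511475, 0.20399999618530273], [0.578000009059906, 0.21799999475479126], [0.5640000104904175, 0.3140000104904175]]
side 0.046 1313 [[0.47200000286102295, 0.28700000047683716], [0.5609999895095825, 0.2759999930858612], [0.5659999847412109, 0.31200000643730164], [0.47600001096725464, 0.3230000138282776]]
```

View pics/crop.png

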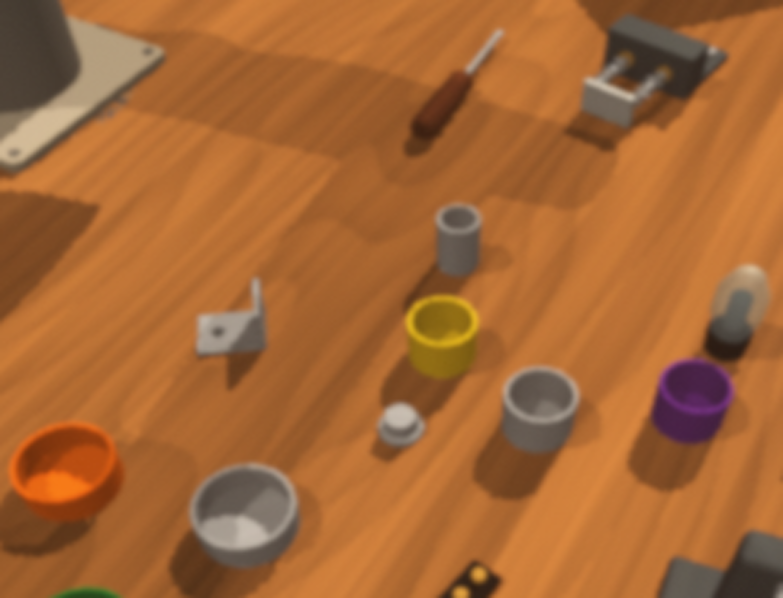

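The crop confirms the three grey cans: large (245,515), medium (540,410), small (458,240). The plate is at (610,100). Scene and side fits agree to within 1 mm. Next: the stop's direction and the first move.

Run:
```python
from h import *
for n in("scene","side"):
    z=np.load(n+".npz"); q=cloud(n,z["D"])[z["D"]>0]
    q=q[(abs(q[:,0]-.51)<.09)&(abs(q[:,1]-.25)<.1)]
    a=q[(q[:,2]>.02)&(q[:,2]<.041)&(q[:,1]<.226)&(abs(q[:,0]-.509)<.035)]; b=cv2.minAreaRect(a[:,:2].astype(np.float32))
    print(n,len(a),np.round(cv2.boxPoints(b),4).tolist(),b)
    a=q[(q[:,2]>.049)&(q[:,2]<.055)]; b=cv2.minAreaRect(a[:,:2].astype(np.float32))
    print(n,len(a),np.round(cv2.boxPoints(b),4).tolist(),b)
print(R.from_rotvec(r.observe()["tcp_rot"]).as_matrix().round(4))
```

```text
scene 149 [[0.482699990272522, 0.22280000150203705], [0.48339998722076416, 0.20749999582767487], [0.5347999930381775, 0.20980000495910645], [0.5342000126838684, 0.22509999573230743]] ((0.5087710618972778, 0.21631519496440887), (0.05151347443461418, 0.015333477407693863), 2.559319019317627)
scene 286 [[0.4715999960899353, 0.2872999906539917], [0.5597000122070312, 0.27379998564720154], [0.5658000111579895, 0.31360000371932983], [0.47769999504089355, 0.3271999955177307]] ((0.5187044143676758, 0.30048316717147827), (0.04033752158284187, 0.08913566172122955), 81.25367736816406)
side 332 [[0.4832000136375427, 0.22519999742507935], [0.48350000381469727, 0.20980000495910645], [0.5353999733924866, 0.21060000360012054], [0.535099983215332, 0.22599999606609344]] ((0.5092988610267639, 0.21788062155246735), (0.0519026480615139, 0.015435628592967987), 0.8725728988647461)
side 1268 [[0.47189998626708984, 0.2865000069141388], [0.5616000294685364, 0.2775000035762787], [0.5649999976158142, 0.3116999864578247], [0.47530001401901245, 0.3206999897956848]] ((0.5184699296951294, 0.29906871914863586), (0.03438093513250351, 0.09012500196695328), 84.28428649902344)
[[ 9.506e-01  3.105e-01  0.000e+00]
 [ 3.105e-01 -9.506e-01 -0.000e+00]
 [ 0.000e+00  1.000e-04 -1.000e+00]]
```

Request:
drive_tool([
  [[0.5, -0.5, 0], [0, 0, -0.5], 1],
  [[1, -1, 0], [0, 0, -0.98], 1],
  [[1, -1, 0], [0, 0, -0.98], 1],
  [[1, -1, 0], [0, 0, -0.98], 1],
  [[1, -1, 0], [0, 0, -0.98], 1],
  [[1, -1, 0], [0, 0, -0.98], 1],
  [[1, -1, 0], [0, 0, -0.98], 1],
])

```text
time: 1.8
tool_pos: [0.271, -0.443, 0.2315]
tcp_rot: [2.692, 1.619, -0.0]
contact_force: [0.3, 0.1, 0.8]
gripper_width: 0.0855
finger_force: 0.0
```

Request:
drive_tool([
  [[1, 0, 0], [0, 0, -0.473], 1],
  [[1, 0, 0], [0, 0, -0.473], 1],
  [[1, 0, 0], [0, 0, -0.473], 1],
  [[1, 0, 0], [0, 0, -0.473], 1],
  [[1, 0, 0], [0, 0, -0.473], 1],
])

```text
time: 2.3
tool_pos: [0.3269, -0.3374, 0.2315]
tcp_rot: [2.346, 2.088, -0.001]
contact_force: [-0.2, -0.1, 0.0]
gripper_width: 0.0853
finger_force: 0.0
```

```bash
cat >> h.py <<'E'
Z=np.deg2rad(83.6)
def to(p,z):
    s=r.observe(); M=R.from_rotvec(s["tcp_rot"]).as_matrix(); d=np.r_[p,z]-s["tool_pos"]
    print("t",round(s["time"],2),"pos",s["tool_pos"].round(4),"F",s["contact_force"].round(1),"w",s["gripper_width"].round(4),"ff",round(s["finger_force"],1),"q6",s["qpos"][5].round(2))
    print("yaw",np.degrees(np.arctan2(M[1,0],M[0,0])).round(2),"Mz",M[:,2].round(3),"shift/0.12:",(M.T@d/.12).round(3))
E
python3 -c "
from h import *
to((.6127,-.139),.13)"
```

```text
Traceback (most recent call last):
  File "h.py", line 24, in to
    print("t",round(s["time"],2),"pos",s["tool_pos"].round(4),"F",s["contact_force"].round(1),"w",s["gripper_width"].round(4),"ff",round(s["finger_force"],1),"q6",s["qpos"][5].round(2))
                                                                                                  ^^^^^^^^^^^^^^^^^^^^^^^^
AttributeError: 'float' object has no attribute 'round'
```

Request:
drive_tool([
  [[0.95, 1, 0], [0, 0, 0], 1],
  [[0.95, 1, 0], [0, 0, 0], 1],
  [[0.95, 1, 0], [0, 0, 0], 1],
  [[0.95, 1, 0], [0, 0, 0], 1],
  [[0.95, 1, 0], [0, 0, 0], 1],
])

```text
time: 2.8
tool_pos: [0.4605, -0.2375, 0.2312]
tcp_rot: [2.344, 2.091, -0.0]
contact_force: [-1.0, -0.8, -0.8]
gripper_width: 0.0856
finger_force: 0.0
```

Request:
drive_tool([
  [[0.95, 1, 0.5], [0, 0, 0], 1],
  [[0.95, 1, 0.5], [0, 0, 0], 1],
  [[0.95, 1, 0.5], [0, 0, 0], 1],
  [[0.95, 1, 0.5], [0, 0, 0], 1],
  [[0.95, 1, 0.5], [0, 0, 0], 1],
  [[0.95, 1, 0.5], [0, 0, 0], 1],
])

```text
time: 3.4
tool_pos: [0.5904, -0.139, 0.1708]
tcp_rot: [-2.346, -2.088, 0.003]
contact_force: [0.0, 0.0, 0.0]
gripper_width: 0.0853
finger_force: 0.0
```

```bash
sed -i 's/s\["gripper_width"\].round(4)/round(float(s["gripper_width"]),4)/' h.py; python3 -c "
from h import *
to((.6127,-.139),.12)
im,D=r.capture('wrist');save('w1',im)
for t in ('can_medium','can_large','can_small'):
  for d in r.place_of('wrist',t)[:3]: print(t,round(d['p'],2),np.round(d['xy']),at_z('wrist',d['xy'],0).round(4))
"
```

```text
t 3.4 pos [ 0.5904 -0.139   0.1708] F [0. 0. 0.] w 0.0853 ff 0.0 q6 1.35
yaw 83.36 Mz [-0.002 -0.001 -1.   ] shift/0.12: [0.022 0.186 0.423]
can_medium 0.84 [337. 176.] [ 0.6122 -0.1405  0.    ]
can_medium 0.83 [416. 110.] [ 0.7018 -0.0794 -0.    ]
can_medium 0.68 [248. 154.] [ 0.5226 -0.1068  0.    ]
can_large 0.56 [250. 309.] [ 0.4849 -0.3021  0.    ]
can_large 0.5 [201.  77.] [ 0.4849 -0.0173  0.    ]
can_small 0.64 [202.  77.] [ 0.4865 -0.0174  0.    ]
```

View pics/w1.png

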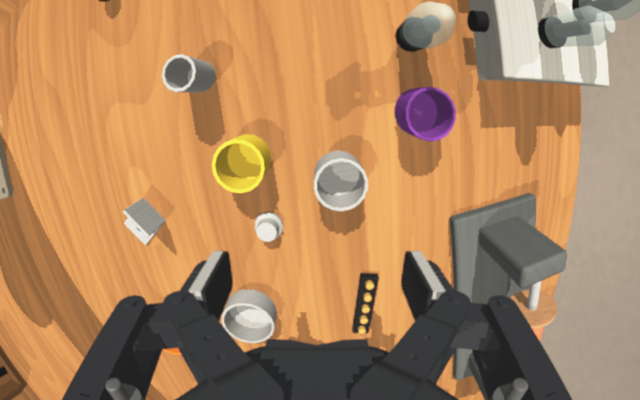

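The wrist view shows the grey medium can at (340,181), large at (250,315) and small at (185,75), all matching the measured positions. I'll go down on the medium can.

Request:
drive_tool([
  [[0.022, 0.186, 0.2], [0, 0, 0], 1],
  [[0.022, 0.186, 0.7], [0, 0, 0], 1],
  [[0.022, 0.186, 0.7], [0, 0, 0], 1],
  [[0.022, 0.186, 0.7], [0, 0, 0], 1],
])

```text
time: 4.0
tool_pos: [0.6107, -0.1371, 0.0853]
tcp_rot: [-2.342, -2.087, 0.005]
contact_force: [-1.3, 0.3, -0.3]
gripper_width: 0.0848
finger_force: 0.0
```

Request:
drive_tool([
  [[0, 0, 0.3], [0, 0, 0], 1],
  [[0, 0, 0.52], [0, 0, 0], 1],
  [[0, 0, 0.52], [0, 0, 0], 1],
  [[0, 0, 0.52], [0, 0, 0], 0.3],
  [[0, 0, 0.52], [0, 0, 0], 0.3],
  [[0, 0, 0.52], [0, 0, 0], 0.3],
  [[0, 0, 0.52], [0, 0, 0], 0.3],
])

```text
time: 4.7
tool_pos: [0.6158, -0.1381, 0.0284]
tcp_rot: [2.341, 2.089, 0.003]
contact_force: [-1.6, 0.4, 6.9]
gripper_width: 0.0478
finger_force: 60.7
```

```bash
python3 -c "
from h import *
to((.6127,-.139),.024)
im,D=r.capture('side');a=im[140:240,240:400];im,D=r.capture('scene');b=im[190:290,270:430]
save('g1',np.vstack([cv2.resize(x,None,fx=3,fy=3,interpolation=2) for x in(a,b)]))
"
```

```text
t 4.7 pos [ 0.6158 -0.1381  0.0284] F [-1.6  0.4  6.9] w 0.0478 ff 60.7 q6 1.36
yaw 83.48 Mz [ 0.004 -0.002 -1.   ] shift/0.12: [-0.011 -0.025  0.037]
```

View pics/g1.png

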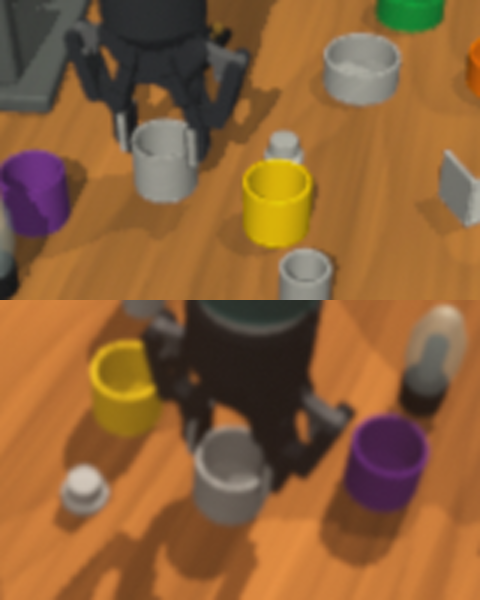

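The grip holds the top of the medium can (crop centre-left), width 48 mm, force 61 N. Lifting it and moving over the large can.

Request:
drive_tool([
  [[0, 0, -0.2], [0, 0, 0], 0.3],
  [[0, 0, -0.5], [0, 0, 0], 0.3],
  [[0, 0, -0.7], [0, 0, 0], 0.3],
  [[0, 0, -0.7], [0, 0, 0], 0.3],
])

```text
time: 5.2
tool_pos: [0.618, -0.1386, 0.1151]
tcp_rot: [2.337, 2.085, 0.009]
contact_force: [1.1, -0.6, -0.9]
gripper_width: 0.0478
finger_force: 62.4
```

Request:
drive_tool([
  [[-0.3, -0.15, 0], [0, 0, 0], 0.3],
  [[-0.6, -0.45, 0], [0, 0, 0], 0.3],
  [[-0.95, -0.8, 0], [0, 0, 0], 0.3],
  [[-1, -0.88, 0], [0, 0, 0], 0.3],
  [[-1, -0.88, 0], [0, 0, 0], 0.3],
])

```text
time: 5.7
tool_pos: [0.4919, -0.2453, 0.1081]
tcp_rot: [-2.346, -2.085, 0.002]
contact_force: [1.3, 0.2, -1.1]
gripper_width: 0.0479
finger_force: 62.4
```

```bash
cat > rim.py <<'E'
from h import *
from scipy.optimize import least_squares
def rim(n,xy,z,rad,tol=.005,D=None):
    if D is None: im,D=r.capture(n)
    q=cloud(n,D)[D>0]; q=q[(np.hypot(q[:,0]-xy[0],q[:,1]-xy[1])<rad+.012)&(abs(q[:,2]-z)<tol)]
    if len(q)<15: return n,len(q)
    g=lambda p:np.hypot(*(q[:,:2]-p).T)
    f=least_squares(lambda p:np.maximum(g(p)-rad,0)+np.maximum(rad-.003-g(p),0),xy,loss="soft_l1",f_scale=.002)
    return n,len(q),f.x.round(4),q[:,2].max().round(4)
E
python3 -c "
from rim import *
to((.4869,-.3039),.11)
s=r.observe()['tool_pos']
for n in ('side','scene'):
  im,D=r.capture(n)
  q=cloud(n,D)[D>0]; k=(np.hypot(q[:,0]-s[0],q[:,1]-s[1])<.025)&(q[:,2]<s[2]+.025)&(q[:,2]>s[2]-.06)
  print(n,'z range',np.percentile(q[k][:,2],[1,5,50,95,99]).round(4))
  for z in (s[2]+.012,s[2]+.02):print(rim(n,s[:2],z,.025,D=D))
  print('large',rim(n,(.487,-.304),.03,.033,D=D))
save('side2',cv2.resize(r.capture('side')[0][100:200,300:460],None,fx=3,fy=3))
"
```

```text
t 5.7 pos [ 0.4919 -0.2453  0.1081] F [ 1.3  0.2 -1.1] w 0.0479 ff 62.4 q6 1.11
yaw 83.25 Mz [-0.003  0.001 -1.   ] shift/0.12: [-0.49   0.016 -0.016]
side z range [0.0801 0.0832 0.1066 0.1225 0.1242]
('side', 175, array([ 0.4925, -0.2455]), np.float64(0.1247))
('side', 63, array([ 0.4907, -0.2422]), np.float64(0.133))
large ('side', 71, array([ 0.4864, -0.3037]), np.float64(0.0313))
scene z range [0.0823 0.0831 0.1036 0.127  0.1325]
('scene', 174, array([ 0.4947, -0.2472]), np.float64(0.1251))
('scene', 149, array([ 0.4941, -0.247 ]), np.float64(0.133))
large ('scene', 261, array([ 0.4867, -0.3037]), np.float64(0.0336))
```

View pics/side2.png

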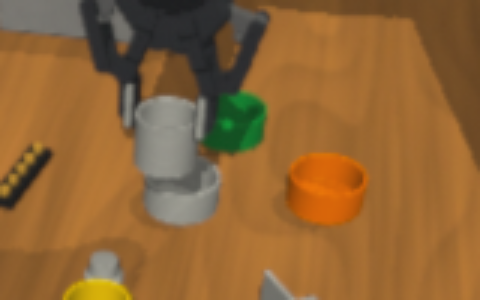

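Rim at 0.124, so the medium can's bottom is at 0.080 (TCP minus 28 mm), centred on the TCP. Picture: it hangs upright at (165,135), just beyond the large can at (180,195). Moving over the large can.

Request:
drive_tool([
  [[-0.25, 0.016, 0], [0, 0, 0], 0.3],
  [[-0.49, 0.016, 0], [0, 0, 0], 0.3],
  [[-0.49, 0.016, 0], [0, 0, 0], 0.3],
  [[-0.49, 0.016, 0], [0, 0, 0], 0.3],
])

```text
time: 6.25
tool_pos: [0.4913, -0.3028, 0.1087]
tcp_rot: [-2.343, -2.092, -0.001]
contact_force: [0.2, -0.9, -1.1]
gripper_width: 0.0477
finger_force: 62.4
```

```bash
python3 -c "
from rim import *
to((.4867,-.3038),.031)
s=r.observe()['tool_pos']
print(rim('side',s[:2],s[2]+.012,.025),rim('scene',s[:2],s[2]+.012,.025))
"
```

```text
t 6.25 pos [ 0.4913 -0.3028  0.1087] F [ 0.2 -0.9 -1.1] w 0.0477 ff 62.4 q6 1.02
yaw 83.51 Mz [ 0.     0.001 -1.   ] shift/0.12: [-0.013 -0.038  0.648]
('side', 174, array([ 0.4915, -0.3028]), np.float64(0.1256)) ('scene', 179, array([ 0.4933, -0.3041]), np.float64(0.1257))
```

Request:
drive_tool([
  [[-0.01, -0.045, 0], [0, 0, 0], 0.3],
  [[-0.01, -0.045, 0.25], [0, 0, 0], 0.3],
  [[-0.01, -0.045, 0.45], [0, 0, 0], 0.3],
  [[-0.01, -0.045, 0.55], [0, 0, 0], 0.3],
  [[-0.01, -0.045, 0.6], [0, 0, 0], 0.3],
  [[-0.01, -0.045, 0.63], [0, 0, 0], 0.3],
  [[-0.01, -0.045, 0.64], [0, 0, 0], 0.3],
])

```text
time: 7.05
tool_pos: [0.4854, -0.304, 0.0326]
tcp_rot: [2.343, 2.091, 0.0]
contact_force: [-0.4, 0.3, -1.0]
gripper_width: 0.048
finger_force: 62.4
```

```bash
python3 -c "
from rim import *
to((.4867,-.3038),.031)
print(rim('side',(.487,-.304),.047,.025),rim('side',(.487,-.304),.03,.033))
"
```

```text
t 7.05 pos [ 0.4854 -0.304   0.0326] F [-0.4  0.3 -1. ] w 0.048 ff 62.4 q6 1.01
yaw 83.49 Mz [ 0.001 -0.001 -1.   ] shift/0.12: [0.003 0.011 0.014]
('side', 120, array([ 0.486 , -0.3033]), np.float64(0.0517)) ('side', 162, array([ 0.4882, -0.3046]), np.float64(0.035))
```

Just about seated. I'll release with the last millimetre, then rise and head for the small can.

Request:
drive_tool([
  [[0, 0, 0.01], [0, 0, 0], 0.3],
  [[0, 0, 0.01], [0, 0, 0], 0.7],
  [[0, 0, 0.01], [0, 0, 0], 0.8],
  [[0, 0, 0.01], [0, 0, 0], 0.8],
  [[0, 0, -0.3], [0, 0, 0], 0.8],
  [[0, 0, -0.6], [0, 0, 0], 0.8],
  [[0, 0, -0.8], [0, 0, 0], 0.8],
])

```text
time: 7.85
tool_pos: [0.4858, -0.3045, 0.1308]
tcp_rot: [2.342, 2.089, 0.001]
contact_force: [1.3, -0.8, -1.3]
gripper_width: 0.0685
finger_force: 0.0
```

Request:
drive_tool([
  [[0.5, 0, -0.1], [0, 0, 0], 0.8],
  [[1, 0, -0.1], [0, 0, 0], 0.8],
  [[1, 0, -0.1], [0, 0, 0], 0.8],
  [[1, 0, -0.1], [0, 0, 0], 0.8],
])

```text
time: 8.25
tool_pos: [0.4983, -0.1818, 0.1405]
tcp_rot: [-2.34, -2.096, -0.001]
contact_force: [-1.2, -0.1, 0.7]
gripper_width: 0.0685
finger_force: 0.0
```

```bash
python3 -c "
from rim import *
to((.4834,-.0174),.13)
for n in('side','scene'):
  im,D=r.capture(n)
  print(rim(n,(.487,-.304),.047,.025,D=D),rim(n,(.487,-.304),.03,.033,.003,D=D),rim(n,(.4834,-.0174),.056,.017,D=D))
"
```

```text
t 8.25 pos [ 0.4983 -0.1818  0.1405] F [-1.2 -0.1  0.7] w 0.0685 ff 0.0 q6 1.21
yaw 83.7 Mz [ 0.     0.001 -1.   ] shift/0.12: [ 1.348 -0.274  0.088]
('side', 85, array([ 0.4858, -0.3054]), np.float64(0.0483)) ('side', 118, array([ 0.4858, -0.3052]), np.float64(0.0329)) ('side', 91, array([ 0.4837, -0.0171]), np.float64(0.0581))
('scene', 200, array([ 0.4859, -0.3054]), np.float64(0.0502)) ('scene', 254, array([ 0.4867, -0.3034]), np.float64(0.033)) ('scene', 57, array([ 0.4831, -0.0173]), np.float64(0.0592))
```

The medium can is seated: rim at 0.047, concentric within 2 mm. Now the small can.

Request:
drive_tool([
  [[0.4, -0.1, 0], [0, 0, 0], 0.8],
  [[0.75, -0.27, 0], [0, 0, 0], 0.8],
  [[0.75, -0.27, 0], [0, 0, 0], 0.8],
  [[0.75, -0.27, 0], [0, 0, 0], 0.8],
])

```text
time: 8.75
tool_pos: [0.4765, -0.0918, 0.1401]
tcp_rot: [2.343, 2.091, -0.0]
contact_force: [0.7, -0.2, -0.4]
gripper_width: 0.0683
finger_force: 0.0
```

Request:
drive_tool([
  [[0.3, 0, 0], [0, 0, 0], 0.8],
  [[0.595, 0, 0], [0, 0, 0], 0.8],
  [[0.595, 0, 0.3], [0, 0, 0], 0.8],
  [[0.595, 0, 0.3], [0, 0, 0], 0.8],
  [[0.595, 0, 0.3], [0, 0, 0], 0.8],
])

```text
time: 9.25
tool_pos: [0.4844, -0.0216, 0.1037]
tcp_rot: [-2.345, -2.089, 0.003]
contact_force: [0.2, -0.8, 0.2]
gripper_width: 0.0683
finger_force: 0.0
```

```bash
python3 -c "
from rim import *
to((.4834,-.0172),.040)
"
```

```text
t 9.25 pos [ 0.4844 -0.0216  0.1037] F [ 0.2 -0.8  0.2] w 0.0683 ff 0.0 q6 1.51
yaw 83.37 Mz [-0.002 -0.    -1.   ] shift/0.12: [ 0.036 -0.011  0.531]
```

Request:
drive_tool([
  [[0.036, -0.01, 0.3], [0, 0, 0], 0.8],
  [[0.036, -0.01, 0.53], [0, 0, 0], 0.8],
  [[0.036, -0.01, 0.53], [0, 0, 0], 0.8],
  [[0.036, -0.01, 0.53], [0, 0, 0], 0.15],
  [[0.036, -0.01, 0.53], [0, 0, 0], 0.15],
  [[0.036, -0.01, 0.53], [0, 0, 0], 0.15],
  [[0.036, -0.01, 0.53], [0, 0, 0], 0.15],
  [[0.036, -0.01, 0.53], [0, 0, 0], 0.15],
])

```text
time: 10.05
tool_pos: [0.486, -0.0166, 0.0429]
tcp_rot: [2.342, 2.089, 0.003]
contact_force: [-0.8, -0.2, 6.8]
gripper_width: 0.0315
finger_force: 59.0
```

```bash
python3 -c "
from rim import *
to((.4834,-.0172),.040)
"
```

```text
t 10.05 pos [ 0.486  -0.0166  0.0429] F [-0.8 -0.2  6.8] w 0.0315 ff 59.0 q6 1.52
yaw 83.47 Mz [ 0.004 -0.001 -1.   ] shift/0.12: [-0.007 -0.021  0.024]
```

Request:
drive_tool([
  [[0, 0, -0.2], [0, 0, 0], 0.15],
  [[0, 0, -0.5], [0, 0, 0], 0.15],
  [[0, 0, -0.75], [0, 0, 0], 0.15],
  [[0, 0, -0.75], [0, 0, 0], 0.15],
])

```text
time: 10.45
tool_pos: [0.4887, -0.0168, 0.1364]
tcp_rot: [2.337, 2.085, 0.012]
contact_force: [1.5, -0.2, -0.4]
gripper_width: 0.0319
finger_force: 59.8
```

Request:
drive_tool([
  [[-0.3, 0, 0], [0, 0, 0], 0.15],
  [[-0.65, 0, 0], [0, 0, 0], 0.15],
  [[-1, 0, 0], [0, 0, 0], 0.15],
  [[-1, 0, 0], [0, 0, 0], 0.15],
])

```text
time: 10.85
tool_pos: [0.4705, -0.1395, 0.1309]
tcp_rot: [2.348, 2.083, -0.001]
contact_force: [0.3, 1.0, -0.3]
gripper_width: 0.0317
finger_force: 59.8
```

Request:
drive_tool([
  [[-0.3, 0.1, 0], [0, 0, 0], 0.15],
  [[-0.65, 0.2, 0], [0, 0, 0], 0.15],
  [[-0.95, 0.25, 0], [0, 0, 0], 0.15],
  [[-0.95, 0.25, 0], [0, 0, 0], 0.15],
])

```text
time: 11.25
tool_pos: [0.4885, -0.2559, 0.1309]
tcp_rot: [2.346, 2.084, -0.0]
contact_force: [0.4, -0.1, -0.5]
gripper_width: 0.0317
finger_force: 59.8
```

```bash
python3 -c "
from rim import *
to((.4858,-.3054),.13)
s=r.observe()['tool_pos']
for n in('side','scene'):
  im,D=r.capture(n)
  print(rim(n,(.486,-.305),.047,.025,D=D),rim(n,s[:2],s[2]+.011,.017,D=D))
"
```

```text
t 11.25 pos [ 0.4885 -0.2559  0.1309] F [ 0.4 -0.1 -0.5] w 0.0317 ff 59.8 q6 1.09
yaw 83.25 Mz [ 0.002 -0.003 -1.   ] shift/0.12: [-0.412  0.026  0.008]
('side', 57, array([ 0.4865, -0.305 ]), np.float64(0.0486)) ('side', 129, array([ 0.4886, -0.2543]), np.float64(0.1467))
('scene', 202, array([ 0.4861, -0.3053]), np.float64(0.0505)) ('scene', 146, array([ 0.4905, -0.2551]), np.float64(0.1468))
```

Request:
drive_tool([
  [[-0.2, 0.02, 0], [0, 0, 0], 0.15],
  [[-0.415, 0.02, 0], [0, 0, 0], 0.15],
  [[-0.415, 0.02, 0], [0, 0, 0], 0.15],
  [[-0.415, 0.02, 0.2], [0, 0, 0], 0.15],
  [[-0.415, 0.02, 0.2], [0, 0, 0], 0.15],
])

```text
time: 11.85
tool_pos: [0.4815, -0.2981, 0.1037]
tcp_rot: [-2.337, -2.088, 0.001]
contact_force: [-0.6, 1.7, -1.0]
gripper_width: 0.0315
finger_force: 59.7
```

```bash
python3 -c "
from rim import *
to((.4860,-.3052),.048)
s=r.observe()['tool_pos']
for n in('side','scene'):
  im,D=r.capture(n)
  print(rim(n,(.486,-.305),.047,.025,.003,D=D),rim(n,s[:2],s[2]+.011,.017,D=D))
"
```

```text
t 11.85 pos [ 0.4815 -0.2981  0.1037] F [-0.6  1.7 -1. ] w 0.0315 ff 59.7 q6 1.01
yaw 83.55 Mz [-0.005  0.005 -1.   ] shift/0.12: [-0.057  0.046  0.463]
('side', 41, array([ 0.486, -0.305]), np.float64(0.0478)) ('side', 121, array([ 0.4821, -0.2966]), np.float64(0.1194))
('scene', 120, array([ 0.4858, -0.3053]), np.float64(0.0498)) ('scene', 98, array([ 0.4844, -0.3009]), np.float64(0.1196))
```

Request:
drive_tool([
  [[0, 0, 0], [0, 0, 0], 0.15],
  [[0, 0, 0], [0, 0, 0], 0.15],
  [[0, 0, 0], [0, 0, 0], 0.15],
])

```text
time: 12.25
tool_pos: [0.4844, -0.3017, 0.1073]
tcp_rot: [2.343, 2.091, 0.0]
contact_force: [1.5, 0.5, -1.3]
gripper_width: 0.0316
finger_force: 59.7
```

```bash
python3 -c "
from rim import *
to((.4860,-.3052),.048)
s=r.observe()['tool_pos']
for n in('side','scene'):
  im,D=r.capture(n)
  print(rim(n,s[:2],s[2]+.011,.017,D=D))
"
```

```text
t 12.25 pos [ 0.4844 -0.3017  0.1073] F [ 1.5  0.5 -1.3] w 0.0316 ff 59.7 q6 1.01
yaw 83.5 Mz [ 0.001 -0.001 -1.   ] shift/0.12: [-0.027  0.016  0.495]
('side', 122, array([ 0.484 , -0.3002]), np.float64(0.1231))
('scene', 115, array([ 0.4869, -0.3038]), np.float64(0.1233))
```

Request:
drive_tool([
  [[-0.023, 0.012, 0], [0, 0, 0], 0.15],
  [[-0.023, 0.012, 0.1], [0, 0, 0], 0.15],
  [[-0.023, 0.012, 0.25], [0, 0, 0], 0.15],
  [[-0.023, 0.012, 0.38], [0, 0, 0], 0.15],
  [[-0.023, 0.012, 0.45], [0, 0, 0], 0.15],
  [[-0.023, 0.012, 0.48], [0, 0, 0], 0.15],
  [[-0.023, 0.012, 0.49], [0, 0, 0], 0.15],
  [[-0.023, 0.012, 0.49], [0, 0, 0], 0.15],
])

```text
time: 13.15
tool_pos: [0.4841, -0.3046, 0.049]
tcp_rot: [-2.343, -2.09, 0.003]
contact_force: [-5.1, 2.8, 10.3]
gripper_width: 0.0315
finger_force: 61.0
```

```bash
python3 -c "
from rim import *
to((.4860,-.3052),.048)
im,D=r.capture('side')
print(rim('side',(.486,-.305),.062,.017,D=D),rim('side',(.486,-.305),.047,.025,.004,D=D))
save('s3',cv2.resize(im[100:200,300:460],None,fx=4,fy=4))
"
```

```text
t 13.15 pos [ 0.4841 -0.3046  0.049 ] F [-5.1  2.8 10.3] w 0.0315 ff 61.0 q6 1.01
yaw 83.46 Mz [-0.002 -0.    -1.   ] shift/0.12: [-0.003  0.017  0.008]
('side', 90, array([ 0.4857, -0.3025]), np.float64(0.0666)) ('side', 84, array([ 0.4857, -0.3082]), np.float64(0.051))
```

View pics/s3.png

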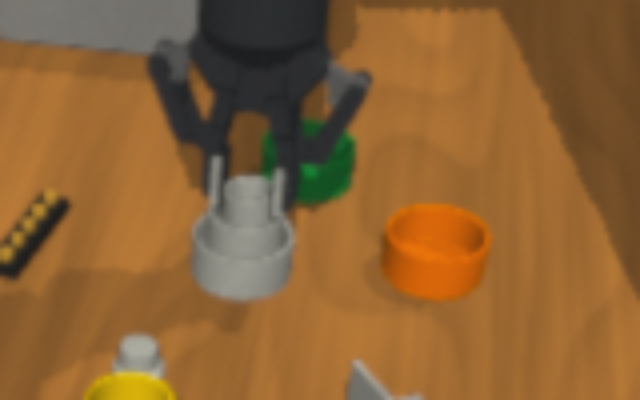

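The picture shows the small can standing in the medium one at (245,200), bottomed with a 10 N reaction. Releasing.

Request:
drive_tool([
  [[0, 0, -0.01], [0, 0, 0], 0.4],
  [[0, 0, -0.01], [0, 0, 0], 0.7],
  [[0, 0, -0.01], [0, 0, 0], 1],
  [[0, 0, -0.2], [0, 0, 0], 1],
  [[0, 0, -0.5], [0, 0, 0], 1],
  [[0, 0, -0.5], [0, 0, 0], 1],
])

```text
time: 13.8
tool_pos: [0.4884, -0.3072, 0.1125]
tcp_rot: [2.337, 2.085, 0.003]
contact_force: [1.4, -0.9, 0.9]
gripper_width: 0.0852
finger_force: 0.0
```

```bash
python3 -c "
from rim import *
to((.4860,-.305),.062)
for n in('side','scene'):
  im,D=r.capture(n)
  for z,q in((.062,.017),(.047,.025),(.03,.033)): print(rim(n,(.486,-.305),z,q,.004,D=D))
"
```

```text
t 13.8 pos [ 0.4884 -0.3072  0.1125] F [ 1.4 -0.9  0.9] w 0.0852 ff 0.0 q6 1.01
yaw 83.48 Mz [ 0.007 -0.006 -1.   ] shift/0.12: [ 0.018 -0.026  0.42 ]
('side', 54, array([ 0.4828, -0.3048]), np.float64(0.0632))
('side', 94, array([ 0.4876, -0.3069]), np.float64(0.0509))
('side', 113, array([ 0.4865, -0.3091]), np.float64(0.0336))
('scene', 127, array([ 0.4829, -0.3047]), np.float64(0.0654))
('scene', 191, array([ 0.4868, -0.3044]), np.float64(0.051))
('scene', 265, array([ 0.485 , -0.3024]), np.float64(0.0339))
```

All seated: rims at 0.062, 0.047 and 0.030. Now down onto the large can.

Request:
drive_tool([
  [[0, 0, 0.2], [0, 0, 0], 1],
  [[0, 0, 0.4], [0, 0, 0], 1],
  [[0, 0, 0.4], [0, 0, 0], 1],
  [[0, 0, 0.4], [0, 0, 0], 1],
  [[0, 0, 0.4], [0, 0, 0], 1],
])

```text
time: 14.4
tool_pos: [0.4854, -0.3049, 0.0602]
tcp_rot: [2.344, 2.091, 0.0]
contact_force: [-0.1, -0.7, -0.0]
gripper_width: 0.0852
finger_force: 0.0
```

```bash
python3 -c "
from rim import *
to((.4857,-.304),.004)
"
```

```text
t 14.4 pos [ 0.4854 -0.3049  0.0602] F [-0.1 -0.7 -0. ] w 0.0852 ff 0.0 q6 1.01
yaw 83.48 Mz [ 0.001 -0.    -1.   ] shift/0.12: [0.008 0.001 0.469]
```

Request:
drive_tool([
  [[0.008, 0, 0.2], [0, 0, 0], 1],
  [[0.008, 0, 0.38], [0, 0, 0], 1],
  [[0.008, 0, 0.45], [0, 0, 0], 1],
  [[0.008, 0, 0.47], [0, 0, 0], 1],
  [[0.008, 0, 0.47], [0, 0, 0], 1],
])

```text
time: 14.9
tool_pos: [0.4856, -0.304, 0.004]
tcp_rot: [2.344, 2.091, 0.0]
contact_force: [-0.4, -0.5, -0.5]
gripper_width: 0.0855
finger_force: 0.0
```

Request:
drive_tool([
  [[0, 0, 0], [0, 0, 0], 0.6],
  [[0, 0, 0], [0, 0, 0], 0.6],
  [[0, 0, 0], [0, 0, 0], 0.6],
  [[0, 0, 0], [0, 0, 0], 0.5],
  [[0, 0, 0], [0, 0, 0], 0.5],
  [[0, 0, 0], [0, 0, 0], 0.5],
])

```text
time: 15.5
tool_pos: [0.4862, -0.3045, 0.0054]
tcp_rot: [2.342, 2.09, 0.0]
contact_force: [-1.2, 1.8, 5.6]
gripper_width: 0.064
finger_force: 65.6
```

```bash
python3 -c "
from rim import *
to((.4857,-.304),.004)
for n in('side','scene'):
  im,D=r.capture(n)
  for z,q in((.062,.017),(.047,.025),(.03,.033)): print(rim(n,(.486,-.305),z,q,.004,D=D))
"
```

```text
t 15.5 pos [ 0.4862 -0.3045  0.0054] F [-1.2  1.8  5.6] w 0.064 ff 65.6 q6 1.01
yaw 83.5 Mz [ 0.002 -0.002 -1.   ] shift/0.12: [ 0.003 -0.004  0.011]
('side', 49, array([ 0.4832, -0.305 ]), np.float64(0.0639))
('side', 109, array([ 0.4888, -0.3063]), np.float64(0.0509))
('side', 139, array([ 0.4865, -0.308 ]), np.float64(0.034))
('scene', 49, array([ 0.4835, -0.3047]), np.float64(0.0651))
('scene', 123, array([ 0.4853, -0.3031]), np.float64(0.0505))
('scene', 184, array([ 0.4872, -0.301 ]), np.float64(0.034))
```

Request:
drive_tool([
  [[0, 0, -0.15], [0, 0, 0], 0.5],
  [[0, 0, -0.4], [0, 0, 0], 0.5],
  [[0, 0, -0.65], [0, 0, 0], 0.5],
  [[0, 0, -0.7], [0, 0, 0], 0.5],
  [[0, 0, -0.7], [0, 0, 0], 0.5],
])

```text
time: 16.1
tool_pos: [0.486, -0.3043, 0.0884]
tcp_rot: [2.342, 2.09, 0.001]
contact_force: [-0.5, -0.4, -4.6]
gripper_width: 0.064
finger_force: 68.0
```

Request:
drive_tool([
  [[0.2, -0.02, 0], [0, 0, 0], 0.5],
  [[0.5, -0.05, 0], [0, 0, 0], 0.5],
  [[0.8, -0.07, 0], [0, 0, 0], 0.5],
  [[0.96, -0.07, 0], [0, 0, 0], 0.5],
])

```text
time: 16.5
tool_pos: [0.4868, -0.1844, 0.0844]
tcp_rot: [-2.338, -2.088, 0.002]
contact_force: [-0.0, -0.6, -3.8]
gripper_width: 0.0637
finger_force: 67.9
```

```bash
python3 -c "
from rim import *
to((.5029,.158),.09)
s=r.observe()['tool_pos']
for n in('side','scene'):
  im,D=r.capture(n)
  for z,q in((.057,.017),(.042,.025),(.025,.033)): print(rim(n,s[:2],s[2]+z,q,.004,D=D))
"
```

```text
t 16.5 pos [ 0.4868 -0.1844  0.0844] F [-0.  -0.6 -3.8] w 0.0637 ff 67.9 q6 1.2
yaw 83.55 Mz [-0.006  0.004 -1.   ] shift/0.12: [ 2.851 -0.188 -0.035]
('side', 58, array([ 0.4829, -0.1854]), np.float64(0.1412))
('side', 156, array([ 0.4883, -0.1865]), np.float64(0.1304))
('side', 198, array([ 0.4859, -0.1886]), np.float64(0.1134))
('scene', 55, array([ 0.4833, -0.1818]), np.float64(0.1432))
('scene', 181, array([ 0.4833, -0.1802]), np.float64(0.1304))
('scene', 202, array([ 0.4872, -0.1796]), np.float64(0.1134))
```

Whole nest lifted (4 N). Carrying on.

Request:
drive_tool([
  [[0.25, -0.02, 0], [0, 0, 0], 0.5],
  [[0.55, -0.05, 0], [0, 0, 0], 0.5],
  [[0.85, -0.06, 0], [0, 0, 0], 0.5],
  [[0.95, -0.06, 0], [0, 0, 0], 0.5],
])

```text
time: 17.0
tool_pos: [0.4938, -0.0717, 0.0855]
tcp_rot: [-2.339, -2.091, 0.002]
contact_force: [-0.5, -0.2, -3.8]
gripper_width: 0.0638
finger_force: 68.0
```

Request:
drive_tool([
  [[0.25, -0.02, 0], [0, 0, 0], 0.5],
  [[0.55, -0.05, 0], [0, 0, 0], 0.5],
  [[0.85, -0.06, 0], [0, 0, 0], 0.5],
  [[0.95, -0.06, 0], [0, 0, 0], 0.5],
])

```text
time: 17.4
tool_pos: [0.5008, 0.0418, 0.0861]
tcp_rot: [-2.341, -2.093, 0.001]
contact_force: [0.2, -0.4, -4.4]
gripper_width: 0.0642
finger_force: 68.0
```

Request:
drive_tool([
  [[0.25, -0.02, 0], [0, 0, 0], 0.5],
  [[0.55, -0.05, 0], [0, 0, 0], 0.5],
  [[0.75, -0.06, 0], [0, 0, 0], 0.5],
  [[0.75, -0.06, 0], [0, 0, 0], 0.5],
  [[0.75, -0.06, 0], [0, 0, 0], 0.5],
  [[0.75, -0.06, 0], [0, 0, 0], 0.5],
])

```text
time: 18.0
tool_pos: [0.5043, 0.1289, 0.0867]
tcp_rot: [2.345, 2.09, -0.002]
contact_force: [-0.2, -0.2, -4.4]
gripper_width: 0.0642
finger_force: 67.9
```

```bash
python3 -c "
from rim import *
to((.5029,.158),.0065)
for n in('side','wrist','scene'):
  im,D=r.capture(n); np.savez('e_'+n,im=im,D=D)
  q=cloud(n,D)[D>0]; q=q[(q[:,1]>.195)&(abs(q[:,0]-.51)<.09)&(q[:,1]<.34)]
  a=q[(q[:,2]>.022)&(q[:,2]<.041)&(q[:,1]<.228)&(abs(q[:,0]-.509)<.04)]
  print(n,len(a), len(a) and cv2.minAreaRect(a[:,:2].astype(np.float32)))
  a=q[(q[:,2]>.049)&(q[:,2]<.055)&(q[:,1]>.26)]
  print(n,len(a), len(a) and cv2.minAreaRect(a[:,:2].astype(np.float32)))
  print([(round(d['p'],2),at_z(n,d['xy'],.02).round(4)) for d in r.place_of(n,'stop_face')[:2]])
save('w4',np.load('e_wrist.npz')['im'])
"
```

```text
t 18.0 pos [0.5043 0.1289 0.0867] F [-0.2 -0.2 -4.4] w 0.0642 ff 67.9 q6 1.81
yaw 83.41 Mz [-0.001 -0.001 -1.   ] shift/0.12: [ 0.24  -0.039  0.668]
side 337 ((0.5085869431495667, 0.2191322296857834), (0.017518460750579834, 0.053523823618888855), 89.68544006347656)
side 1259 ((0.5186904668807983, 0.2998848259449005), (0.03444342315196991, 0.0897032618522644), 82.64933776855469)
[(0.8, array([0.5052, 0.215 , 0.02  ])), (0.57, array([0.5168, 0.0838, 0.02  ]))]
wrist 1311 ((0.5091196298599243, 0.2196749597787857), (0.01668253168463707, 0.05373918265104294), 89.83662414550781)
wrist 0 0
[(0.61, array([0.5071, 0.2139, 0.02  ]))]
scene 36 ((0.5299019813537598, 0.21616199612617493), (0.01866714097559452, 0.009936953894793987), 45.369930267333984)
scene 133 ((0.5231795907020569, 0.2993476688861847), (0.03574259579181671, 0.07989519089460373), 81.72834014892578)
[(0.58, array([0.5085, 0.2131, 0.02  ]))]
```

View pics/w4.png

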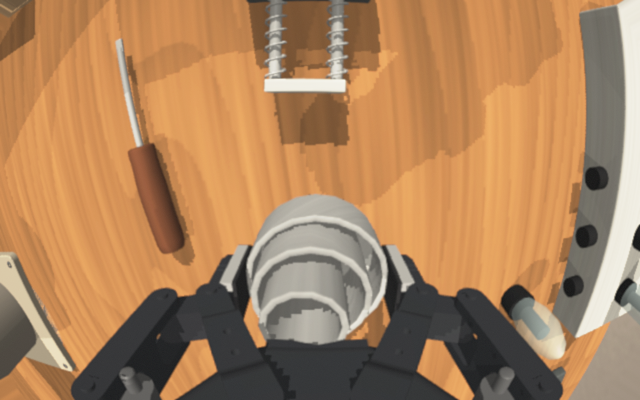

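The wrist view shows the plate square ahead at (305,86) and the nest held complete at (318,260). Setting it down in front of the plate.

Request:
drive_tool([
  [[0.1, -0.04, 0], [0, 0, 0], 0.5],
  [[0.1, -0.04, 0.25], [0, 0, 0], 0.5],
  [[0.1, -0.04, 0.45], [0, 0, 0], 0.5],
  [[0.1, -0.04, 0.58], [0, 0, 0], 0.5],
  [[0.1, -0.04, 0.64], [0, 0, 0], 0.5],
  [[0.1, -0.04, 0.67], [0, 0, 0], 0.5],
  [[0.1, -0.04, 0.67], [0, 0, 0], 0.5],
  [[0.1, -0.04, 0.67], [0, 0, 0], 0.5],
])

```text
time: 19.1
tool_pos: [0.5021, 0.143, 0.0078]
tcp_rot: [2.343, 2.091, 0.003]
contact_force: [0.1, 0.1, -4.2]
gripper_width: 0.0641
finger_force: 68.2
```

```bash
python3 -c "
from rim import *
to((.5029,.158),.0055)
"
```

```text
t 19.1 pos [0.5021 0.143  0.0078] F [ 0.1  0.1 -4.2] w 0.0641 ff 68.2 q6 1.84
yaw 83.48 Mz [ 0.002  0.    -1.   ] shift/0.12: [ 0.125 -0.008  0.019]
```

Request:
drive_tool([
  [[0, 0, 0.012], [0, 0, 0], 0.5],
  [[0, 0, 0.02], [0, 0, 0], 0.5],
  [[0, 0, 0.02], [0, 0, 0], 0.5],
])

```text
time: 19.4
tool_pos: [0.5019, 0.1428, 0.0054]
tcp_rot: [2.344, 2.091, 0.002]
contact_force: [0.2, -1.0, 1.2]
gripper_width: 0.0643
finger_force: 68.6
```

Request:
drive_tool([
  [[0.06, 0, 0], [0, 0, 0], 0.5],
  [[0.12, 0, 0], [0, 0, 0], 0.5],
  [[0.18, 0, 0], [0, 0, 0], 0.5],
  [[0.24, 0, 0], [0, 0, 0], 0.5],
  [[0.3, 0, 0], [0, 0, 0], 0.5],
  [[0.34, 0, 0], [0, 0, 0], 0.5],
  [[0.37, 0, 0], [0, 0, 0], 0.5],
  [[0.37, 0, 0], [0, 0, 0], 0.5],
])

```text
time: 20.2
tool_pos: [0.5073, 0.1857, 0.0054]
tcp_rot: [2.341, 2.088, -0.002]
contact_force: [-0.5, -8.2, 6.2]
gripper_width: 0.0641
finger_force: 69.3
```

```bash
python3 -c "
from rim import *
to((.511,.198),.0055)
"
```

```text
t 20.2 pos [0.5073 0.1857 0.0054] F [-0.5 -8.2  6.2] w 0.0641 ff 69.3 q6 1.92
yaw 83.46 Mz [ 0.002 -0.004 -1.   ] shift/0.12: [ 0.105  0.019 -0.001]
```

Request:
drive_tool([
  [[0, 0, -0.008], [0, 0, 0], 0.5],
  [[0.03, 0, -0.008], [0, 0, 0], 0.5],
  [[0.06, 0, -0.008], [0, 0, 0], 0.5],
  [[0.08, 0.005, -0.008], [0, 0, 0], 0.5],
  [[0.09, 0.01, -0.008], [0, 0, 0], 0.5],
  [[0.09, 0.01, -0.008], [0, 0, 0], 0.5],
  [[0.09, 0.01, -0.008], [0, 0, 0], 0.5],
])

```text
time: 20.9
tool_pos: [0.508, 0.1947, 0.0054]
tcp_rot: [2.342, 2.087, -0.009]
contact_force: [-1.5, -9.7, 3.4]
gripper_width: 0.064
finger_force: 69.0
```

```bash
python3 -c "
from rim import *
to((.511,.198),.0055)
for n in('side','wrist'):
  im,D=r.capture(n)
  q=cloud(n,D)[D>0]
  a=q[(q[:,2]>.03)&(q[:,2]<.041)&(q[:,1]<.255)&(q[:,1]>.2)&(abs(q[:,0]-.511)<.04)]
  u=np.array([.111,.994]);b=(a[:,:2]-[.5088,.211]); X=b@u;Y=b@[-.994,.111]
  k=abs(Y)>.0; print(n,len(a),'x pct',np.percentile(X,[1,5,25,50,75,95]).round(4),'Y',np.percentile(Y,[1,99]).round(4))
save('w5',im)
"
```

```text
t 20.9 pos [0.508  0.1947 0.0054] F [-1.5 -9.7  3.4] w 0.064 ff 69.0 q6 1.94
yaw 83.4 Mz [-0.001 -0.007 -1.   ] shift/0.12: [ 0.03   0.022 -0.001]
side 427 x pct [-0.0092 -0.0054  0.0054  0.0187  0.0235  0.026 ] Y [-0.038   0.0352]
wrist 5553 x pct [-0.0123 -0.0047  0.007   0.0202  0.0246  0.0266] Y [-0.0382  0.0349]
```

View pics/w5.png

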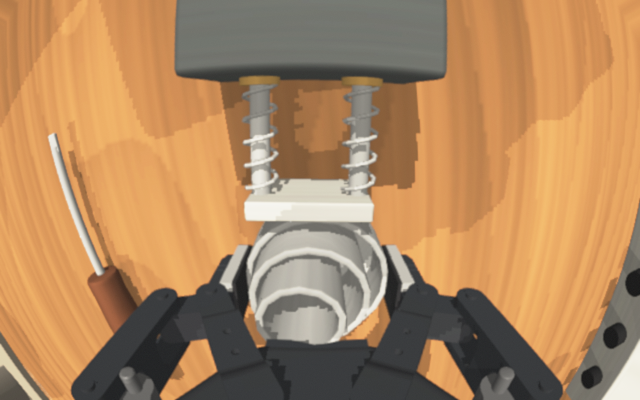

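```bash
python3 -c "
from rim import *
to((.511,.198),.0055)
u=np.array([.111,.994])
def pl(n,D,c,tag):
  q=cloud(n,D,c)[D>0]; b=q[:,:2]-[.5088,.211]; X=b@u;Y=b@[-.994,.111]
  k=(abs(q[:,2]-.038)<.003)&(abs(Y)<.02)&(X>-.004)&(X<.05)
  h=np.histogram(X[k],np.arange(-.004,.05,.002))[0]; print(tag,h)
im,D=r.capture('side'); pl('side',D,None,'now')
for f in('side','e_side'): pl('side',np.load(f+'.npz')['D'],None,f)
im,D=r.capture('wrist'); pl('wrist',D,None,'wnow')
print([(round(d['p'],2),at_z(n,d['xy'],.02).round(4)) for n in('side','wrist') for d in r.place_of(n,'stop_face')[:1]])
"
```

```text
t 21.0 pos [0.508  0.1947 0.0054] F [-1.4 -9.3  2.9] w 0.0637 ff 69.0 q6 1.94
yaw 83.4 Mz [-0.001 -0.007 -1.   ] shift/0.12: [ 0.03   0.022 -0.001]
now [ 3  0  6 13  5  7 19  6  0  0 16 37 30 42 23  0  0  0  0  0  0  0  0  0
  0  0  0]
side [ 0  0  3 26 33 30 40  7  0  0  0  0  0  0  0  0  0  0  0  0  0  0  0  0
  0  0  0]
e_side [ 0  0  3 29 32 28 43  5  0  0  0  0  0  0  0  0  0  0  0  0  0  0  0  0
  0  0  0]
wnow [ 18  57  81 139  98 105 105 294  22   0   3 402 499 511 603  91   0   0
   0   0   0   0   0   0   0   0   0]
[(0.92, array([0.51  , 0.2298, 0.02  ]))]
```

The plate has moved back 15 mm (7.5 N) and the can is 3 mm off its middle. Pushing about 5 mm more.

Request:
drive_tool([
  [[0.015, -0.01, -0.005], [0, 0, 0], 0.5],
  [[0.03, -0.01, -0.005], [0, 0, 0], 0.5],
  [[0.048, -0.01, -0.005], [0, 0, 0], 0.5],
  [[0.048, -0.01, -0.005], [0, 0, 0], 0.5],
  [[0.048, -0.01, -0.005], [0, 0, 0], 0.5],
  [[0.048, -0.01, -0.005], [0, 0, 0], 0.5],
])

```text
time: 21.8
tool_pos: [0.5086, 0.2004, 0.0056]
tcp_rot: [2.342, 2.085, -0.006]
contact_force: [3.2, -10.7, -2.5]
gripper_width: 0.0637
finger_force: 68.3
```

```bash
cat > m.py <<'E'
from rim import *
to((.511,.198),.0055)
u=np.array([.111,.994])
def pl(D):
  q=cloud('side',D)[D>0]; b=q[:,:2]-[.5088,.211]; X=b@u;Y=b@[-.994,.111]
  k=(abs(q[:,2]-.038)<.003)&(abs(Y)<.02)&(X>-.004)&(X<.05)
  x=X[k]; top=np.percentile(x,97); return x[x>top-.0095].mean(),Y[k][x>top-.0095].mean()
im,D=r.capture('side'); a=pl(D)[0]; b=pl(np.load('e_side.npz')['D'])[0]; print('compression mm',1e3*(a-b))
c=r.observe()['tool_pos'][:2]
print('lateral mm',1e3*((c-[.5088,.211])@[-.994,.111]))
for z,q in((.062,.017),(.047,.025),(.03,.033)): print(rim('side',c,z,q,.004,D=D))
E
python3 m.py
```

```text
t 21.8 pos [0.5086 0.2004 0.0056] F [  3.2 -10.7  -2.5] w 0.0637 ff 68.3 q6 1.95
yaw 83.36 Mz [ 0.001 -0.007 -1.   ] shift/0.12: [-0.018  0.022  0.001]
compression mm 20.486185067175505
lateral mm -1.003608498316686
('side', 69, array([0.5036, 0.204 ]), np.float64(0.0638))
('side', 213, array([0.5066, 0.2007]), np.float64(0.0509))
('side', 345, array([0.5102, 0.2047]), np.float64(0.034))
```

The plate is back 20.5 mm, the wrist reads 10.7 N, the cans are still nested, the can is centred, and the grip holds. Handing in.

```bash
python3 -c "
from h import *
to((.511,.198),.0055)
print(r.finish_job())"
```

```text
t 21.85 pos [0.5086 0.2004 0.0056] F [  2.  -11.3  -2. ] w 0.0638 ff 68.3 q6 1.95
yaw 83.36 Mz [ 0.001 -0.007 -1.   ] shift/0.12: [-0.018  0.022  0.001]
the job is handed in; nothing more can be done
None
```

I handed the job in at 21.9 s with the three cans nested and the gripper still holding the large can against the middle of the stop's plate (about 1 mm off centre), the plate pushed back about 20 mm (roughly 10 N); no verdict was returned.

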